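Find the full bottle tote by feel and set it on the labelling turntable

ROBOT

A 6-joint arm with a two-finger parallel gripper is mounted at the origin on the work surface. World frame = base frame: x ahead of the robot, y to its left, z up, the work surface at z = 0. Lengths are in m, angles in degrees, forces in N, time in s.
With the tool pointing down it reaches from about 0.275 to 0.825 m from the base axis. Payload 5.2 kg.
Tool frame: the origin (TCP) lies midway between the tips of the shut fingers; the grasp point (between the pads) lies 19 mm behind it; z points along the fingers, y is the direction in which the jaws open and shut (so a half turn about z gives the same grasp; the last joint's range is limited). The gripper opens to 93 mm and grips with 3 to 60 N. Pads are 15 mm wide; open, the fingers measure 128 mm over their backs; the gripper's body (75 mm by 188 mm) begins 65 mm behind the grasp point.
Start: joints at [63.495, 14.817, 87.949, -0, 77.235, -11.62], TCP at [0.141, 0.532, 0.219] pointing down, gripper open.
Joint ranges: [-179.93, 179.93], [-52.35, 119.4], [10.71, 147.94], [-69.91, 249.91], [12.55, 155.21], [-178.61, 178.61]. Speed limits (degrees/s): [147.25, 147.25, 180, 180, 180, 180].

INTERFACE

Orientations are given as a 3x3 rotation matrix whose columns are the frame's x, y, z axes.
In Python, from plant import * gives the robot as it stands.
- The arm moves only by the tool step_arm, never from a script. Its argument "deltas" is a list that holds one entry, the list of rows, each a list of 6 numbers: the shift along the world's x, y, z in cm, then the turn, a rotation vector about the world's x, y, z in rad. A call has 1 to 20 rows; each row is the pose to reach, as a shift and turn from the pose commanded when the call began; what a row does not reach only later rows make up. A row lasts 1/10 s, in which the tool goes at most 50 mm and 8.59 degrees, less where a joint would pass 70% of its speed; a pose out of reach is approached as far as the arm can. A call with a gripper value outside its range is refused whole. "grip" is the opening in per cent of the stroke, from 0 (shut) to 100 (fully open), set as the call begins (left out, the last holds). The fingers move at their own pace and stop on an object; the grip force is fixed at half the most. Time passes only in rows, so rows that repeat a pose let the fingers close. It gives the time, the measured TCP pose, the force and the opening at its end, in the units of the state.
- get_obs(): the state, without advancing time (a new reading comes with each control period).
- get_image(name): name is "scene" or "side" or "wrist"; returns a dict with "color" (480x640x3 uint8, blue, green, red), "range_z" (480x640 float32, m along the optical axis (not along the pixel's ray), 0 where there is no reading), "fx", "fy", "cx", "cy" (pixels), "R" (3x3) and "t" (3): a world point X has camera coordinates R X + t. Camera axes: x right, y down, z forward; pixel columns grow to the right and rows downward; lengths in m; the calibration is good to about 2 mm. A picture is of the moment at which its call begins.
- close_job(): hands the job in, once; it reports no verdict.
The state is a dict: "time": time; "qpos": joint angles; "joint_velocities": joint speeds; "tau": joint torques, N m; "eef_pos": TCP position; "tool_rot": TCP orientation; "wrist_force": force on the tool from outside, world axes, zero at the start; "wrist_torque": the same for the moment, N m; "grip_width": opening from 0.0 (shut) to 1.0 (fully open).
Only numpy, scipy, OpenCV 4.12 (cv2) and the standard library are available. Lean on these libraries where they do the work, as an engineer would, in place of code of your own. Each camera call takes 0.05 s, during which the arm holds its last target.

TASK

One of the two totes with a blue and an orange lid is full of bottles, the other is empty. Feel their weight: lift the knob end of the blue-lidded tote slightly, a centimetre or two, its other end staying on the bench, and set it down again; then do the same with the orange-lidded one. Then carry the full one upright to the middle of the round black turntable, lower it gently onto it and let go, leaving the empty one standing where it was.

Things in the scene. Friction and masses are not known exactly. Their poses are not given: they have to be found in the camera images.
- tote_blue: white bottle tote with blue lid, 170 (x) x 90 (y) mm; origin: underside centre, z up. Lid top (174 x 94) at 70. Black bar handle for carrying in the lid's middle, 64 long in x, 16 thick in y, at 92 to 108 high, open below. Black ball knob, 24 diameter, on a stem out of the -x end: centre at x -115, y 0, 40 high. Pinched across y and raised, it turns freely in the grip and arcs about the tote's far bottom edge (x 85).
- tote_orange: same tote, with orange lid. Either of the two can be the full one: full about 0.85 kg, empty about 0.3 kg, weight centred; raising the knob takes about 3.5 N if full, 1.3 N if empty (a firm pinch alone may preload the wrist by some N). They look alike but for the lid. A third tote, grey lid, stands aside and has no part in this. Bench top is at z = 0; both totes start on it.
- turntable: low fixed round bench turntable (braked, it does not turn): steel-rimmed disc 260 mm in diameter with a flat black rubber top, 40 mm above the bench. Origin: its centre at bench level; its top centre is 40 mm above. No rim stands above the top. The tote may stand on it at any yaw.

How it is judged:
By the outcome, as a careful person would: the job done as asked, in the order asked, and still so for the second after the job is handed in, with the robot touching nothing.
It also fails if it takes over 69 s, if anything falls off the work surface, if the arm or the gripper's body presses on something with over 40 N, if the wrist force passes 120 N, or if a joint passes its speed limit or range.

## Working session

There is one attempt and no reset: what is moved stays moved. The work goes in short steps, Python scripts to look and compute and a tool call to move; the robot and the scene stay as the last step left them, time stands still between calls to the robot, and variables do not carry over. Pictures are saved under pics/ and viewed, and the job is handed in when it is done.

Besides the shell and the picture viewer there is one more tool, called as name([rows], argument=value, ...), one row to a line, values as JSON. step_arm: Moves the arm, as the interface text tells. Its arguments: {"type":"object","properties":{"deltas":{"type":"array","items":{"type":"array","items":{"type":"array","items":{"type":"number"}}}},"grip":{"type":"number"}},"required":["deltas"]}

```bash
mkdir -p pics; cat > h.py <<'E'
from plant import *
import numpy as np, cv2
def pts(im):
    z=im["range_z"]; v,u=np.mgrid[0:480,0:640]
    c=np.stack([(u-im["cx"])/im["fx"]*z,(v-im["cy"])/im["fy"]*z,z],-1)
    R=np.array(im["R"]);t=np.array(im["t"])
    P=(c-t)@R; P[z==0]=np.nan
    return P
E
python3 - <<'E'
from h import *
for n in ("scene","side"):
    im=get_image(n); cv2.imwrite(f"pics/{n}0.png",im["color"]); np.savez(f"{n}0.npz",**im)
o=get_obs(); print({k:np.round(v,3).tolist() for k,v in o.items()})
E
```

```text
{'time': 0.1, 'qpos': [63.499, 14.857, 88.002, -0.001, 77.236, -11.619], 'joint_velocities': [-0.105, -0.08, -0.016, -0.045, 0.072, -0.004], 'tau': [0.002, -43.82, -28.464, 0.072, 0.036, -0.0], 'eef_pos': [0.141, 0.531, 0.218], 'tool_rot': [[-0.966, 0.257, -0.001], [0.257, 0.966, -0.001], [0.0, -0.002, -1.0]], 'wrist_force': [-0.164, 0.031, -0.076], 'wrist_torque': [0.06, -0.01, 0.026], 'grip_width': 0.997}
```

View pics/scene0.png

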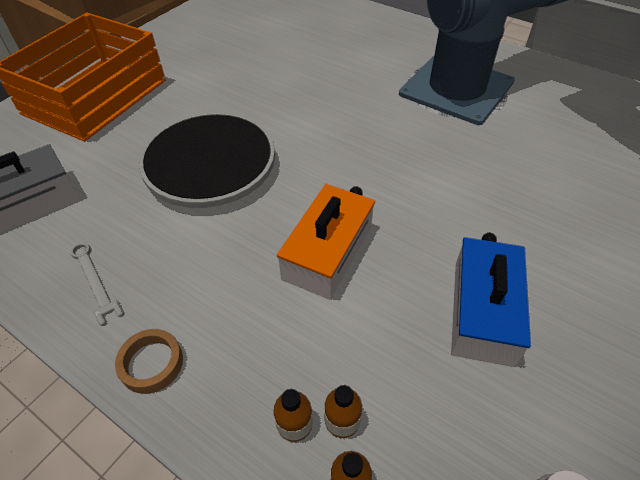

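View pics/side0.png

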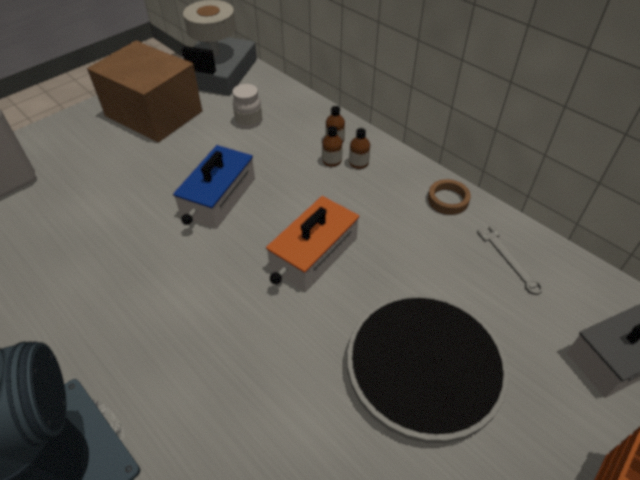

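The scene view shows the blue lid around (493,290), the orange lid around (328,230), and the turntable around (208,157). The knobs are at (489,238) and (356,191). The side view agrees. Next I'll measure them.

```bash
cat > m.py <<'E'
from h import *
def measure(im,vb=True):
    P=pts(im); hsv=cv2.cvtColor(im["color"],cv2.COLOR_BGR2HSV); out={}
    H,S,V=[hsv[...,i].astype(int) for i in range(3)]
    for n,m in (("blue",(H>100)&(H<125)&(S>150)),("orange",(H>5)&(H<20)&(S>180))):
        m=m&(abs(P[...,2]-.07)<.008)&(P[...,0]>.25)
        k,l,st,c=cv2.connectedComponentsWithStats(m.astype(np.uint8)); 
        if k<2: continue
        l=l==1+np.argmax(st[1:,4])
        q=P[l]; r=cv2.minAreaRect((q[:,:2]*1000).astype(np.float32))
        b=cv2.boxPoints(r); e=[b[1]-b[0],b[2]-b[1]]; e=max(e,key=np.linalg.norm)
        ctr=np.array(r[0])
        # handle & knob: black
        d=(V<60)&(np.hypot(P[...,0]-ctr[0]/1e3,P[...,1]-ctr[1]/1e3)<.14)
        hd=P[d&(P[...,2]>.085)&(P[...,2]<.12)]; kn=P[d&(P[...,2]>.02)&(P[...,2]<.06)&(np.hypot(P[...,0]-ctr[0]/1e3,P[...,1]-ctr[1]/1e3)>.095)]
        print(n,len(q),"ctr",ctr,"size",r[1],"yaw",np.degrees(np.arctan2(e[1],e[0])),"z",np.median(q[:,2]))
        if len(hd): print("  handle",hd.mean(0),np.percentile(hd[:,2],95),"knob",np.nanmedian(kn,0) if len(kn) else None,len(kn))
    m=(V<60)&(abs(P[...,2]-.04)<.008)&(P[...,0]>0.1)
    k,l,st,c=cv2.connectedComponentsWithStats(m.astype(np.uint8))
    if k>1:
        l=l==1+np.argmax(st[1:,4]); q=P[l]; print("tt",len(q),cv2.minEnclosingCircle((q[:,:2]*1000).astype(np.float32)),np.median(q[:,2]))
E
python3 - <<'E'
from m import *
for n in ("scene0","side0"):
    print(n); measure(dict(np.load(n+".npz")))
E
```

```text
scene0
blue 5922 ctr [534.97521973 288.15011597] size (175.67819213867188, 93.82106018066406) yaw 22.30919 z 0.07011217566691462
  handle [0.54130018 0.28923611 0.10487606] 0.10933467873594034 knob [0.43200359 0.24359684 0.04952956] 93
orange 4341 ctr [574.86096191  23.82751083] size (174.6219940185547, 94.48758697509766) yaw 8.442337 z 0.07012298918398231
  handle [0.5806489  0.02636527 0.10419109] 0.10919626007922756 knob [0.46269828 0.00857985 0.05015634] 66
tt 8211 ((531.3302612304688, -290.46343994140625), 122.98928833007812) 0.040184696579637746
side0
blue 1986 ctr [532.99798584 287.06060791] size (172.98342895507812, 92.04569244384766) yaw 22.377146 z 0.07087230489323679
  handle [0.53165421 0.28418188 0.10325094] 0.11033708748271948 knob [0.42666815 0.24055531 0.04746262] 102
orange 2721 ctr [572.4196167   21.68023682] size (170.01795959472656, 90.95222473144531) yaw 8.616767 z 0.0705838112327002
  handle [0.56982622 0.01971396 0.10362163] 0.10995406886438461 knob [0.45817818 0.00262445 0.04834802] 114
tt 15805 ((529.612548828125, -288.0947570800781), 121.74596405029297) 0.04020554260824348
```

step_arm([
  [[1.1,-1.2,-0.2,0,0,0.026],[3.4,-3.5,-0.7,0,0,0.08],[6.3,-6.3,-1.3,0,0,0.143],[9.5,-9.5,-2,0,0,0.214],[12.6,-12.7,-2.6,0,0,0.286],[15.8,-15.8,-3.3,0,0,0.357],[18.9,-19,-4,0,0,0.428],[22,-22.2,-4.6,0,0,0.5],[25,-25,-5.2,0,0,0.565],[27,-27.1,-5.6,0,0,0.61],[28.1,-28.2,-5.9,0,0,0.636],[28.7,-28.8,-6,0,0,0.65],[28.7,-28.8,-6,0,0,0.65],[28.7,-28.8,-6,0,0,0.65]],
], grip=65)

```text
time: 1.5
eef_pos: [0.4277, 0.244, 0.1586]
tool_rot: [[-0.925, -0.38, -0.001], [-0.38, 0.925, 0.0], [0.0, 0.0, -1.0]]
wrist_force: [0.0, 0.2, 0.1]
grip_width: 0.648
```

```bash
python3 - <<'E'
from m import *
im=get_image("wrist"); cv2.imwrite("pics/w1.png",im["color"]); measure(im); print(get_obs()["qpos"])
E
```

```text
blue 10024 ctr [486.01144409 268.00820923] size (70.75921630859375, 93.58699798583984) yaw -67.79331 z 0.0700118832009982
  handle [0.54049616 0.29056265 0.10723623] 0.10889337483638378 knob None 0
orange 7057 ctr [546.5993042   51.39916229] size (130.243896484375, 35.830116271972656) yaw 10.372531 z 0.06976287427222636
tt 654 ((469.08636474609375, 9.30420207977295), 21.2193546295166) 0.04303025782735394
[ 1.67153976e+01  1.18469595e+01  1.00736560e+02  1.91911475e-02
  6.74333178e+01 -9.56699487e+01]
```

View pics/w1.png

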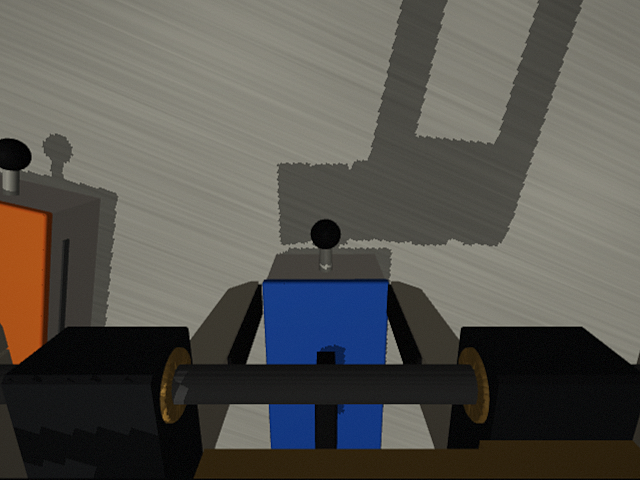

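The wrist view shows the knob at (325,234), midway between the fingers. I'll descend and pinch it.

step_arm([
  [[0,0,-1,0,0,0],[0,0,-3,0,0,0],[0,0,-5,0,0,0],[0,0,-7,0,0,0],[0,0,-9,0,0,0],[0,0,-11,0,0,0],[0,0,-12.5,0,0,0],[0,0,-13.3,0,0,0],[0,0,-13.8,0,0,0],[0,0,-13.8,0,0,0],[0,0,-13.8,0,0,0]],
])

```text
time: 2.65
eef_pos: [0.4286, 0.2438, 0.0211]
tool_rot: [[-0.925, -0.381, 0.001], [-0.381, 0.925, 0.0], [-0.001, -0.0, -1.0]]
wrist_force: [0.8, 0.4, -0.4]
grip_width: 0.649
```

step_arm([
  [[0,0,0,0,0,0],[0,0,0,0,0,0],[0,0,0,0,0,0],[0,0,0,0,0,0],[0,0,0,0,0,0],[0,0,0,0,0,0],[0,0,0,0,0,0],[0,0,0,0,0,0],[0,0,0,0,0,0],[0,0,0,0,0,0],[0,0,0,0,0,0],[0,0,0,0,0,0]],
], grip=0)

```text
time: 3.85
eef_pos: [0.4282, 0.2437, 0.0207]
tool_rot: [[-0.925, -0.38, 0.0], [-0.38, 0.925, 0.0], [-0.0, 0.0, -1.0]]
wrist_force: [-1.5, 2.0, 3.1]
grip_width: 0.243
```

step_arm([
  [[0.02,0.01,0.1,0,0,0],[0.05,0.02,0.25,0,0,0],[0.08,0.03,0.4,0,0,0],[0.11,0.04,0.6,0,0,0],[0.15,0.06,0.8,0,0,0],[0.18,0.07,1,0,0,0],[0.22,0.09,1.2,0,0,0],[0.26,0.1,1.4,0,0,0],[0.28,0.11,1.5,0,0,0],[0.28,0.11,1.5,0,0,0],[0.28,0.11,1.5,0,0,0],[0.28,0.11,1.5,0,0,0]],
])

```text
time: 5.05
eef_pos: [0.431, 0.2446, 0.0356]
tool_rot: [[-0.925, -0.38, -0.0], [-0.38, 0.925, -0.0], [0.0, 0.0, -1.0]]
wrist_force: [1.4, 1.2, -4.2]
grip_width: 0.239
```

```bash
python3 - <<'E'
from m import *
im=get_image("wrist"); cv2.imwrite("pics/w2.png",im["color"]);o=get_obs()
print(o["wrist_force"],o["wrist_torque"],o["tau"],o["time"])
im=get_image("side"); cv2.imwrite("pics/s2.png",cv2.resize(im["color"][100:300,100:400],None,fx=2.5,fy=2.5)); o=get_obs()
print(o["wrist_force"],o["wrist_torque"],o["eef_pos"],o["time"])
E
```

```text
[ 1.13949511  0.50189161 -4.70230725] [ 0.15703075 -0.29321242  0.01916204] [ 8.19212990e-02 -4.39489889e+01 -2.04834366e+01 -9.77321318e-02
  6.89034127e-01  8.71393655e-03] 5.1
[ 2.42158007 -0.23020754 -4.49651097] [ 0.15316264 -0.24820698  0.01540268] [0.43095383 0.24462634 0.03556144] 5.15
```

View pics/w2.png

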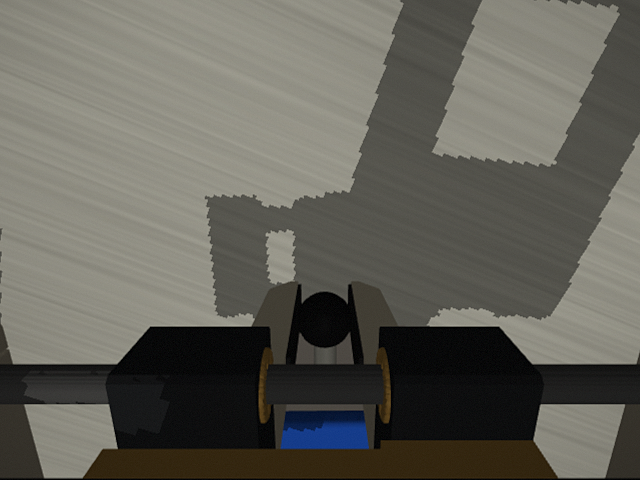

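View pics/s2.png

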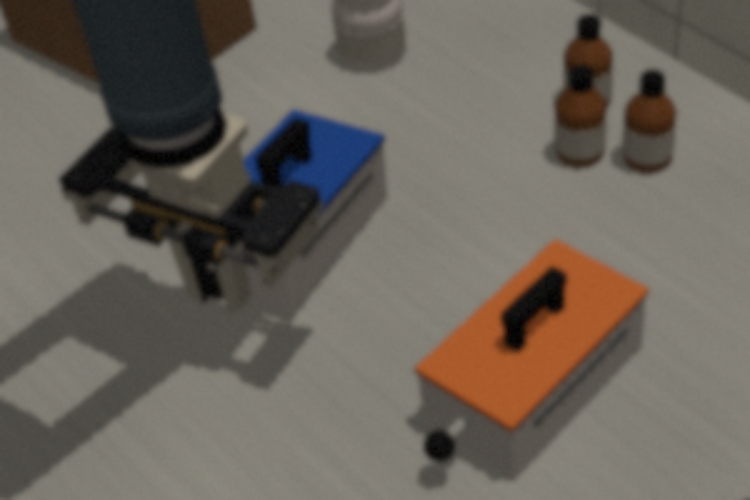

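```bash
cat > tilt.py <<'E'
from h import *
def tilt(col,c,yaw):
    fs=[]
    for n in ("side","scene")*2:
        im=get_image(n); o=get_obs(); fs.append(o["wrist_force"])
        P=pts(im); hsv=cv2.cvtColor(im["color"],cv2.COLOR_BGR2HSV); H,S=hsv[...,0].astype(int),hsv[...,1].astype(int)
        m=((H>100)&(H<125)&(S>150)) if col=="blue" else ((H>5)&(H<20)&(S>180))
        x=(P[...,0]-c[0])*np.cos(yaw)+(P[...,1]-c[1])*np.sin(yaw); y=-(P[...,0]-c[0])*np.sin(yaw)+(P[...,1]-c[1])*np.cos(yaw)
        m&=(abs(x)<.09)&(abs(y)<.05)&(P[...,2]>.06)&(P[...,2]<.095)
        f=np.polyfit(x[m],P[...,2][m],1); print(n,m.sum(),"slope",f[0],"deg",np.degrees(f[0]),"z@-85",np.polyval(f,-.085),"z@85",np.polyval(f,.085))
    print(np.round(fs,2),"mean",np.mean(fs,0))
E
python3 -c "
from tilt import *
tilt('blue',(.534,.2876),np.radians(22.35))"
```

```text
side 747 slope -0.09005601030268982 deg -5.159829310130786 z@-85 0.08625458818271019 z@85 0.07094506643125291
scene 6117 slope -0.0747392716537145 deg -4.282244829639589 z@-85 0.08301820815660689 z@85 0.07031253197547542
side 758 slope -0.08521338641102363 deg -4.8823673993690955 z@-85 0.08559441336805054 z@85 0.07110813767817653
scene 6137 slope -0.07522232005748598 deg -4.3099214644762265 z@-85 0.08304557032418602 z@85 0.0702577759144134
[[ 1.73  1.03 -4.25]
 [ 2.17  1.5  -4.29]
 [ 1.58  0.76 -5.08]
 [ 2.3   0.8  -4.22]] mean [ 1.94664979  1.02185274 -4.46064285]
```

The blue tote is tilted 4.3°, with its far edge still down and Fz about -4.5. I'll set it down and release it.

step_arm([
  [[-0.02,-0.01,-0.1,0,0,0],[-0.05,-0.02,-0.25,0,0,0],[-0.08,-0.03,-0.4,0,0,0],[-0.11,-0.04,-0.6,0,0,0],[-0.15,-0.06,-0.8,0,0,0],[-0.18,-0.07,-1,0,0,0],[-0.22,-0.09,-1.2,0,0,0],[-0.25,-0.1,-1.35,0,0,0],[-0.27,-0.11,-1.45,0,0,0],[-0.28,-0.11,-1.5,0,0,0],[-0.28,-0.11,-1.5,0,0,0],[-0.28,-0.11,-1.5,0,0,0]],
])

```text
time: 6.55
eef_pos: [0.4278, 0.2434, 0.0208]
tool_rot: [[-0.925, -0.381, -0.001], [-0.381, 0.925, -0.0], [0.001, -0.0, -1.0]]
wrist_force: [-4.8, -1.6, 1.8]
grip_width: 0.241
```

step_arm([
  [[0,0,0,0,0,0],[0,0,0,0,0,0],[0,0,0,0,0,0],[0,0,0,0,0,0],[0,0,0,0,0,0]],
], grip=65)

```text
time: 7.05
eef_pos: [0.4287, 0.2437, 0.0208]
tool_rot: [[-0.925, -0.38, 0.001], [-0.38, 0.925, 0.0], [-0.001, -0.0, -1.0]]
wrist_force: [-0.3, 0.4, 0.4]
grip_width: 0.614
```

step_arm([
  [[0,0,0.7,0,0,0],[0,0,2.2,0,0,0],[0,0,4.5,0,0,0],[0,0,7,0,0,0],[0,0,9.5,0,0,0],[0.2,-1,11.5,0,0,-0.01],[0.4,-3,12.5,0,0,-0.03],[0.8,-6,12.8,0,0,-0.06],[1.3,-9.5,12.8,0,0,-0.1],[1.8,-13,12.8,0,0,-0.13],[2.3,-16.5,12.8,0,0,-0.17],[2.7,-20,12.8,0,0,-0.21],[3,-22.5,12.8,0,0,-0.23],[3.2,-23.5,12.8,0,0,-0.242],[3.2,-23.8,12.8,0,0,-0.242],[3.2,-23.8,12.8,0,0,-0.242]],
])

```text
time: 8.65
eef_pos: [0.4601, 0.006, 0.1488]
tool_rot: [[-0.989, -0.148, -0.0], [-0.148, 0.989, 0.0], [-0.0, 0.0, -1.0]]
wrist_force: [1.0, 0.7, 0.5]
grip_width: 0.652
```

```bash
python3 - <<'E'
from m import *
im=get_image("scene"); measure(im); print(get_obs()["eef_pos"])
im=get_image("wrist"); cv2.imwrite("pics/w3.png",im["color"]); measure(im)
E
```

```text
blue 5913 ctr [535.33813477 287.47549438] size (175.11878967285156, 93.25541687011719) yaw 23.045244 z 0.07012857879216579
  handle [0.54103323 0.28856828 0.10461676] 0.10954254077095607 knob [0.43238232 0.24210844 0.04951899] 89
orange 4341 ctr [574.82824707  23.71416473] size (175.8762664794922, 93.75521087646484) yaw 8.675922 z 0.07008941079463224
  handle [0.58056298 0.02639118 0.10448794] 0.10934244199028413 knob [0.46263966 0.00836143 0.04981412] 77
tt 8190 ((530.1934204101562, -288.76727294921875), 122.90370178222656) 0.04017593535906708
[0.46002771 0.00639899 0.1486782 ]
blue 2299 ctr [492.04248047 231.06222534] size (56.94538497924805, 29.869014739990234) yaw 16.925388 z 0.0699635635552071
orange 9884 ctr [518.98388672  14.40681458] size (64.85691833496094, 93.47174072265625) yaw -81.50429 z 0.06998923092554765
  handle [0.5729019  0.02233331 0.10774956] 0.10881924038265281 knob None 0
tt 14697 ((516.439453125, -234.30287170410156), 93.77176666259766) 0.03986375675014264
```

View pics/w3.png

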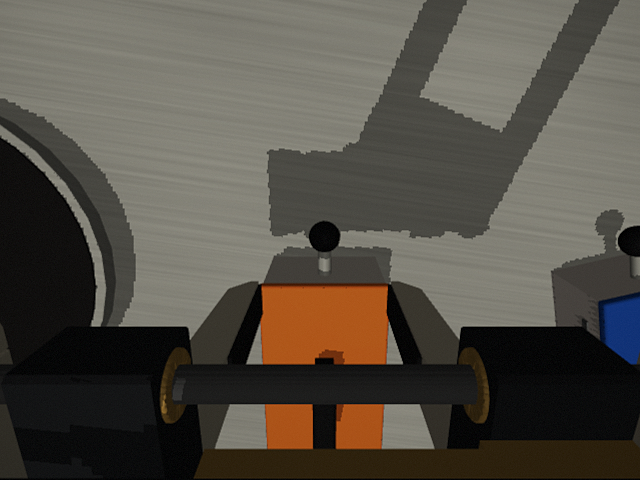

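The blue tote is back in its place. The orange knob is centred at (325,237) between the fingers, so I'll descend and pinch.

step_arm([
  [[0,0,-1,0,0,0],[0,0,-3,0,0,0],[0,0,-5,0,0,0],[0,0,-7,0,0,0],[0,0,-9,0,0,0],[0,0,-11,0,0,0],[0,0,-12.2,0,0,0],[0,0,-12.8,0,0,0],[0,0,-12.8,0,0,0],[0,0,-12.8,0,0,0]],
])

```text
time: 9.75
eef_pos: [0.4605, 0.0058, 0.0208]
tool_rot: [[-0.989, -0.148, 0.0], [-0.148, 0.989, -0.0], [-0.0, -0.0, -1.0]]
wrist_force: [-0.4, -0.7, 0.5]
grip_width: 0.649
```

step_arm([
  [[0,0,0,0,0,0],[0,0,0,0,0,0],[0,0,0,0,0,0],[0,0,0,0,0,0],[0,0,0,0,0,0],[0,0,0,0,0,0],[0,0,0,0,0,0],[0,0,0,0,0,0],[0,0,0,0,0,0],[0,0,0,0,0,0],[0,0,0,0,0,0],[0,0,0,0,0,0]],
], grip=0)

```text
time: 10.95
eef_pos: [0.4603, 0.0056, 0.0208]
tool_rot: [[-0.989, -0.148, 0.0], [-0.148, 0.989, -0.0], [-0.0, -0.0, -1.0]]
wrist_force: [-1.7, 0.7, 4.5]
grip_width: 0.241
```

step_arm([
  [[0.02,0,0.1,0,0,0],[0.05,0.01,0.25,0,0,0],[0.08,0.01,0.4,0,0,0],[0.12,0.02,0.6,0,0,0],[0.16,0.02,0.8,0,0,0],[0.2,0.03,1,0,0,0],[0.24,0.03,1.2,0,0,0],[0.28,0.04,1.4,0,0,0],[0.3,0.04,1.5,0,0,0],[0.3,0.04,1.5,0,0,0],[0.3,0.04,1.5,0,0,0],[0.3,0.04,1.5,0,0,0]],
])

```text
time: 12.15
eef_pos: [0.4632, 0.0059, 0.0356]
tool_rot: [[-0.989, -0.148, -0.0], [-0.148, 0.989, 0.0], [0.0, 0.0, -1.0]]
wrist_force: [0.4, 0.3, -1.6]
grip_width: 0.243
```

```bash
python3 -c "
from tilt import *
tilt('orange',(.5736,.0227),np.radians(8.5))"
```

```text
side 1335 slope -0.07791390800700887 deg -4.464138094172159 z@-85 0.08414558502902122 z@85 0.07090022066782972
scene 4473 slope -0.07532278794242005 deg -4.315677850259554 z@-85 0.08304264933531069 z@85 0.07023777538509929
side 1337 slope -0.07926925743308895 deg -4.5417938960520265 z@-85 0.08426483475247708 z@85 0.07078906098885195
scene 4489 slope -0.07498593617114288 deg -4.296377665443867 z@-85 0.08304791990844901 z@85 0.07030031075935472
[[ 0.5  -0.08 -2.06]
 [ 0.6   0.66 -1.73]
 [ 0.45  1.01 -1.58]
 [ 0.96 -0.02 -1.45]] mean [ 0.62831818  0.39341463 -1.70425608]
```

Aloft, the orange tote gives Fz of about -1.7 and the blue about -4.5, both at the same 4.3° tilt, so blue is the full one. I'll set orange down, release it and go to the blue handle.

step_arm([
  [[-0.02,0,-0.1,0,0,0],[-0.05,-0.01,-0.25,0,0,0],[-0.08,-0.01,-0.4,0,0,0],[-0.12,-0.02,-0.6,0,0,0],[-0.16,-0.02,-0.8,0,0,0],[-0.2,-0.03,-1,0,0,0],[-0.24,-0.03,-1.2,0,0,0],[-0.27,-0.04,-1.35,0,0,0],[-0.29,-0.04,-1.45,0,0,0],[-0.3,-0.04,-1.5,0,0,0],[-0.3,-0.04,-1.5,0,0,0],[-0.3,-0.04,-1.5,0,0,0]],
])

```text
time: 13.55
eef_pos: [0.4602, 0.0055, 0.0208]
tool_rot: [[-0.989, -0.148, 0.0], [-0.148, 0.989, -0.0], [-0.0, -0.0, -1.0]]
wrist_force: [-2.3, -0.3, 2.3]
grip_width: 0.245
```

step_arm([
  [[0,0,0,0,0,0],[0,0,0,0,0,0],[0,0,0,0,0,0],[0,0,0,0,0,0],[0,0,0,0,0,0],[0,0,0,0,0,0]],
], grip=65)

```text
time: 14.15
eef_pos: [0.4603, 0.0055, 0.0207]
tool_rot: [[-0.989, -0.148, 0.0], [-0.148, 0.989, -0.0], [-0.0, -0.0, -1.0]]
wrist_force: [-0.4, 0.4, 0.2]
grip_width: 0.644
```

step_arm([
  [[0,0,0.7,0,0,0],[0,0,2.5,0,0,0],[0,0,5.5,0,0,0],[0,0,9,0,0,0],[0,0,12.5,0,0,0],[0.2,0.6,15,0,0,0],[0.6,2.4,16,0,0,0.02],[1.4,5.3,16,0,0,0.05],[2.4,9,16,0,0,0.08],[3.4,13,16,0,0,0.12],[4.5,17,16,0,0,0.15],[5.5,21,16,0,0,0.18],[6.5,24.5,16,0,0,0.21],[7.1,27,16,0,0,0.235],[7.4,28.1,16,0,0,0.244],[7.4,28.1,16,0,0,0.244],[7.4,28.1,16,0,0,0.244]],
])

```text
time: 15.85
eef_pos: [0.5339, 0.2856, 0.1806]
tool_rot: [[-0.924, -0.382, -0.001], [-0.382, 0.924, -0.001], [0.001, -0.001, -1.0]]
wrist_force: [-0.3, -0.9, -0.2]
grip_width: 0.651
```

```bash
python3 - <<'E'
from m import *
im=get_image("side"); measure(im); print(get_obs()["eef_pos"])
im=get_image("scene"); measure(im); cv2.imwrite("pics/c4.png",im["color"])
im=get_image("wrist"); cv2.imwrite("pics/w4.png",im["color"]); measure(im)
E
```

```text
blue 1971 ctr [533.24768066 285.83712769] size (170.6753387451172, 92.16331481933594) yaw 22.469538 z 0.07089177920655343
  handle [0.53021659 0.28351637 0.10294784] 0.11021496857397972 knob [0.42716399 0.23828778 0.04768539] 99
orange 2713 ctr [572.05908203  21.51598358] size (170.5981903076172, 90.1716079711914) yaw 8.724831 z 0.07055853874174027
  handle [0.56955646 0.01931434 0.10326542] 0.11000973436414065 knob [0.45785303 0.00211652 0.04810546] 117
tt 15771 ((529.4155883789062, -288.4193115234375), 121.57412719726562) 0.040178395319642735
[0.53399488 0.28528315 0.18072867]
blue 5914 ctr [535.28283691 287.81030273] size (175.0706329345703, 93.57412719726562) yaw 22.968578 z 0.07010526123397365
  handle [0.54069561 0.28872729 0.10484853] 0.10937451022019702 knob [0.43381295 0.24490405 0.04854348] 55
orange 4335 ctr [574.68579102  23.31799698] size (176.21693420410156, 94.0660171508789) yaw 8.667256 z 0.07008855729197343
  handle [0.58094624 0.02625262 0.10453948] 0.10943391627645509 knob [0.4628065  0.00733179 0.04942708] 67
tt 8188 ((530.8392944335938, -289.388671875), 123.10334777832031) 0.04015290586823184
blue 24108 ctr [534.1975708  287.61178589] size (173.19618225097656, 93.9208755493164) yaw 23.099361 z 0.0700277699371718
  handle [0.53130579 0.28622201 0.10747189] 0.10893783660735067 knob [0.42898002 0.24293338 0.04877735] 798
orange 9436 ctr [568.8190918  57.1157341] size (173.535400390625, 26.766773223876953) yaw 8.758471 z 0.0697173319681072
tt 969 ((568.1246337890625, 67.03057861328125), 61.02262496948242) 0.04545591300228463
```

View pics/w4.png

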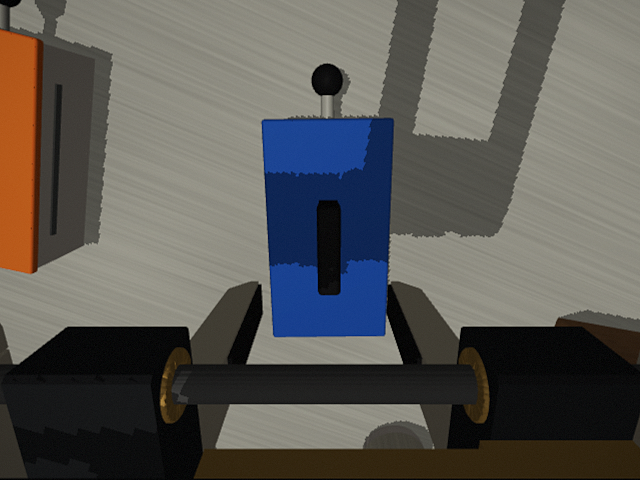

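The wrist view shows the blue lid whole at (327,228) with the handle at (329,247). I'll correct by 1.5 mm in y and 0.4° in yaw, then descend and grip the handle.

step_arm([
  [[0,0.1,-1,0,0,0.005],[0,0.15,-3,0,0,0.008],[0,0.15,-5,0,0,0.008],[0,0.15,-7,0,0,0.008],[0,0.15,-8.7,0,0,0.008],[0,0.15,-9.6,0,0,0.008],[0,0.15,-10,0,0,0.008],[0,0.15,-10,0,0,0.008],[0,0.15,-10,0,0,0.008]],
])

```text
time: 16.9
eef_pos: [0.5348, 0.2881, 0.0814]
tool_rot: [[-0.921, -0.39, 0.001], [-0.39, 0.921, 0.0], [-0.001, -0.0, -1.0]]
wrist_force: [0.2, -0.6, 0.8]
grip_width: 0.651
```

step_arm([
  [[0,0,0,0,0,0],[0,0,0,0,0,0],[0,0,0,0,0,0],[0,0,0,0,0,0],[0,0,0,0,0,0],[0,0,0,0,0,0],[0,0,0,0,0,0],[0,0,0,0,0,0],[0,0,0,0,0,0],[0,0,0,0,0,0],[0,0,0,0,0,0],[0,0,0,0,0,0]],
], grip=0)

```text
time: 18.1
eef_pos: [0.5341, 0.2883, 0.0806]
tool_rot: [[-0.921, -0.39, -0.0], [-0.39, 0.921, 0.0], [0.0, 0.0, -1.0]]
wrist_force: [-0.7, 3.2, -0.2]
grip_width: 0.167
```

step_arm([
  [[0,0,0.2,0,0,0],[0,0,0.5,0,0,0],[0,0,1,0,0,0],[0,0,1.5,0,0,0],[0,0,2,0,0,0],[0,0,2.5,0,0,0],[0,0,2.8,0,0,0],[0,0,3,0,0,0],[0,0,3,0,0,0],[0,0,3,0,0,0]],
])

```text
time: 19.1
eef_pos: [0.5341, 0.288, 0.1105]
tool_rot: [[-0.921, -0.39, -0.0], [-0.39, 0.921, -0.0], [0.0, -0.0, -1.0]]
wrist_force: [0.5, 0.1, -7.6]
grip_width: 0.165
```

The wrist carries 7.6–8 N, which is a full tote. I'll lift it over the orange tote and carry it across.

step_arm([
  [[0,0,0.4,0,0,0],[0,0,1.3,0,0,0],[0,0,2.7,0,0,0],[0,0,4.5,0,0,0],[0,0,6.5,0,0,0],[0,0,8.5,0,0,0],[0,0,10.3,0,0,0],[0,0,11.7,0,0,0],[0,0,12.6,0,0,0],[0,0,13,0,0,0],[0,0,13,0,0,0]],
])

```text
time: 20.2
eef_pos: [0.5344, 0.2881, 0.2414]
tool_rot: [[-0.921, -0.39, 0.001], [-0.39, 0.921, 0.0], [-0.001, -0.0, -1.0]]
wrist_force: [1.0, -0.1, -7.8]
grip_width: 0.169
```

step_arm([
  [[0,-0.3,0,0,0,0],[0,-1,0,0,0,-0.01],[0,-2.2,0,0,0,-0.02],[0,-4,0,0,0,-0.04],[0,-6.2,0,0,0,-0.06],[0,-8.8,0,0,0,-0.09],[-0.1,-11.8,0,0,0,-0.12],[-0.1,-15,0,0,0,-0.15],[-0.1,-18.4,0,0,0,-0.19],[-0.1,-22,0,0,0,-0.23],[-0.2,-25.6,0,0,0,-0.27],[-0.2,-29.2,0,0,0,-0.31],[-0.2,-32.6,0,0,0,-0.34],[-0.2,-36,0,0,0,-0.37],[-0.3,-39.2,0,0,0,-0.41],[-0.3,-42.2,0,0,0,-0.44],[-0.3,-45,0,0,0,-0.47],[-0.3,-47.5,0,0,0,-0.5],[-0.3,-49.7,0,0,0,-0.52],[-0.3,-51.5,0,0,0,-0.54]],
])

```text
time: 22.2
eef_pos: [0.53, -0.2295, 0.2406]
tool_rot: [[-0.99, 0.143, -0.001], [0.143, 0.99, -0.001], [0.0, -0.001, -1.0]]
wrist_force: [0.2, 0.2, -7.7]
grip_width: 0.169
```

step_arm([
  [[0,-1.6,0,0,0,-0.02],[0,-3,0,0,0,-0.04],[0,-4.2,0,0,0,-0.05],[-0.1,-5.2,0,0,0,-0.06],[-0.1,-5.9,0,0,0,-0.06],[-0.1,-6.2,0,0,0,-0.06],[-0.1,-6.2,0,0,0,-0.06],[-0.1,-6.2,0,0,0,-0.06],[-0.1,-6.2,0,0,0,-0.06]],
])

```text
time: 23.1
eef_pos: [0.5303, -0.2883, 0.2407]
tool_rot: [[-0.98, 0.198, -0.0], [0.198, 0.98, 0.0], [0.0, 0.0, -1.0]]
wrist_force: [-1.0, 0.6, -7.9]
grip_width: 0.166
```

```bash
python3 - <<'E'
from m import *
im=get_image("scene"); cv2.imwrite("pics/c5.png",im["color"]); measure(im); print(get_obs()["eef_pos"],get_obs()["wrist_force"],get_obs()["qpos"])
im2=get_image("wrist"); cv2.imwrite("pics/w5.png",im2["color"])
for i in (im,im2):
    P=pts(i);hsv=cv2.cvtColor(i["color"],cv2.COLOR_BGR2HSV)
    m=(hsv[...,0]>100)&(hsv[...,0]<125)&(hsv[...,1]>150)&(P[...,2]>.17)&(P[...,2]<.3)
    q=P[m]; A=np.c_[q[:,:2],np.ones(len(q))]; f=np.linalg.lstsq(A,q[:,2],rcond=None)[0]; r=cv2.minAreaRect((q[:,:2]*1000).astype(np.float32)); print(len(q),"lid slopes deg",np.degrees(f[:2]),"z",q[:,2].mean(),r)
E
```

```text
blue 4 ctr [601.82800293  30.0283165 ] size (0.8630735278129578, 4.970534324645996) yaw -80.19387 z 0.07201735056443137
  handle [0.58091174 0.02622554 0.10428025] 0.10920510108876764 knob [0.46668457 0.00741185 0.04871164] 30
orange 4338 ctr [574.65545654  23.15378571] size (175.06565856933594, 94.27021026611328) yaw 9.13256 z 0.0700877359559104
  handle [0.58091174 0.02622554 0.10428025] 0.10920510108876764 knob [0.46322052 0.00743967 0.04939409] 68
tt 8098 ((531.06884765625, -290.50244140625), 123.50371551513672) 0.04016023928883679
[ 0.53034284 -0.28838403  0.24073053] [ 0.33610978  0.06601911 -8.65033144] [-3.91173337e+01  1.96431482e+01  7.81524980e+01  8.59683861e-03
  8.22088462e+01 -1.17708338e+02]
3184 lid slopes deg [-0.39420593 -1.11585404] z 0.23014674341226585 ((520.550048828125, -284.6936950683594), (96.5146255493164, 198.1456298828125), 78.30268096923828)
36346 lid slopes deg [0.26712482 0.05615266] z 0.23026152714350961 ((512.5997924804688, -285.8710632324219), (94.51695251464844, 210.8424530029297), 78.28074645996094)
```

View pics/c5.png

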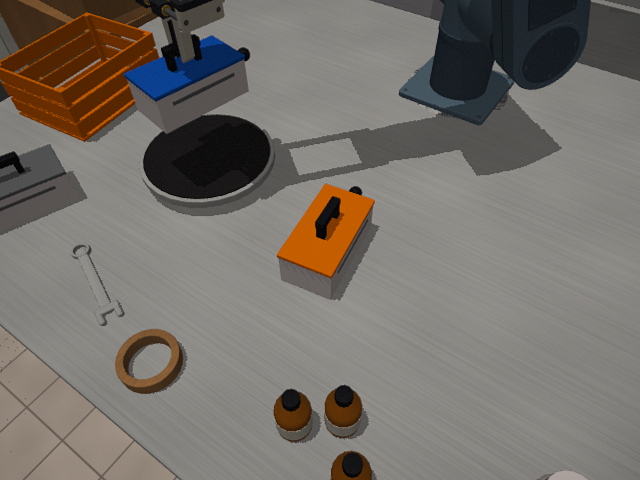

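View pics/w5.png

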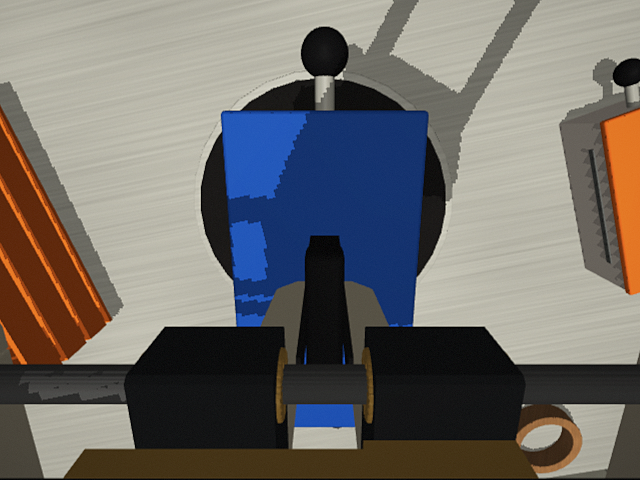

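The blue tote hangs level over the turntable, with its lid at 0.230 and so its underside at 0.160. I'll lower it, slowly at the end.

step_arm([
  [[0,0,-0.3,0,0,0],[0,0,-1.1,0,0,0],[0,0,-2.3,0,0,0],[0,0,-3.7,0,0,0],[0,0,-5.1,0,0,0],[0,0,-6.5,0,0,0],[0,0,-7.8,0,0,0],[0,0,-9,0,0,0],[0,0,-10,0,0,0],[0,0,-10.7,0,0,0],[0,0,-11.1,0,0,0],[0,0,-11.3,0,0,0],[0,0,-11.4,0,0,0],[0,0,-11.5,0,0,0],[0,0,-11.6,0,0,0],[0,0,-11.7,0,0,0],[0,0,-11.7,0,0,0],[0,0,-11.7,0,0,0]],
])

```text
time: 25.0
eef_pos: [0.5303, -0.289, 0.1237]
tool_rot: [[-0.98, 0.198, 0.0], [0.198, 0.98, -0.0], [-0.0, -0.0, -1.0]]
wrist_force: [0.7, 0.0, -7.9]
grip_width: 0.171
```

step_arm([
  [[0,0,-0.05,0,0,0],[0,0,-0.1,0,0,0],[0,0,-0.15,0,0,0],[0,0,-0.2,0,0,0],[0,0,-0.25,0,0,0],[0,0,-0.25,0,0,0],[0,0,-0.25,0,0,0]],
])

```text
time: 25.7
eef_pos: [0.5303, -0.289, 0.1211]
tool_rot: [[-0.98, 0.198, -0.0], [0.198, 0.98, -0.0], [0.0, -0.0, -1.0]]
wrist_force: [0.1, 0.4, -8.3]
grip_width: 0.168
```

step_arm([
  [[0,0,-0.03,0,0,0],[0,0,-0.06,0,0,0],[0,0,-0.08,0,0,0],[0,0,-0.08,0,0,0],[0,0,-0.08,0,0,0]],
])

```text
time: 26.2
eef_pos: [0.5303, -0.2889, 0.1206]
tool_rot: [[-0.98, 0.198, 0.0], [0.198, 0.98, -0.0], [-0.0, -0.0, -1.0]]
wrist_force: [-1.8, 1.0, -5.4]
grip_width: 0.168
```

Contact is starting, with the load down to -5.4 N. I'll go a little further.

step_arm([
  [[0,0,-0.02,0,0,0],[0,0,-0.04,0,0,0],[0,0,-0.05,0,0,0],[0,0,-0.05,0,0,0],[0,0,-0.05,0,0,0]],
])

```text
time: 26.7
eef_pos: [0.5303, -0.289, 0.1206]
tool_rot: [[-0.98, 0.198, 0.0], [0.198, 0.98, -0.0], [-0.001, -0.0, -1.0]]
wrist_force: [-3.3, 3.5, 4.4]
grip_width: 0.17
```

It's fully seated. I'll open, with a gap of about 20 mm on each side, and then retreat.

step_arm([
  [[0,0,0,0,0,0],[0,0,0,0,0,0],[0,0,0,0,0,0],[0,0,0,0,0,0],[0,0,0,0,0,0],[0,0,0,0,0,0],[0,0,0,0,0,0]],
], grip=65)

```text
time: 27.4
eef_pos: [0.5303, -0.289, 0.1198]
tool_rot: [[-0.98, 0.199, 0.0], [0.199, 0.98, -0.0], [-0.0, -0.0, -1.0]]
wrist_force: [0.6, 0.1, -0.3]
grip_width: 0.642
```

step_arm([
  [[0,0,0.4,0,0,0],[0,0,1.4,0,0,0],[0,0,3,0,0,0],[0,0,5,0,0,0],[0,0,8,0,0,0],[0,0,11,0,0,0],[0,0,13,0,0,0],[0,1,14,0,0,0],[-0.5,3,14.5,0,0,0],[-1,6,15,0,0,0],[-2,9,15,0,0,0],[-3,12,15,0,0,0],[-4,14,15,0,0,0],[-5,15,15,0,0,0],[-5,15,15,0,0,0],[-5,15,15,0,0,0]],
])

```text
time: 29.0
eef_pos: [0.4802, -0.1389, 0.2698]
tool_rot: [[-0.98, 0.198, 0.0], [0.198, 0.98, -0.0], [-0.0, -0.0, -1.0]]
wrist_force: [0.4, 0.2, 0.2]
grip_width: 0.653
```

```bash
python3 - <<'E'
from h import *
for n in ("scene","side"):
    i=get_image(n); cv2.imwrite(f"pics/{n}9.png",i["color"])
    P=pts(i);hsv=cv2.cvtColor(i["color"],cv2.COLOR_BGR2HSV)
    for c,a,b,z in (("blue",100,125,.11),("orange",5,20,.07)):
        m=(hsv[...,0]>a)&(hsv[...,0]<b)&(hsv[...,1]>150)&(abs(P[...,2]-z)<.01)&(P[...,0]>.4)&(P[...,1]>-.42)
        q=P[m]; A=np.c_[q[:,:2],np.ones(len(q))]; f=np.linalg.lstsq(A,q[:,2],rcond=None)[0]; print(n,c,len(q),"slopes deg",np.degrees(f[:2]),"z",q[:,2].mean(),cv2.minAreaRect((q[:,:2]*1000).astype(np.float32)))
o=get_obs();print(o["time"],o["wrist_force"],o["eef_pos"])
E
```

```text
scene blue 2829 slopes deg [-0.26828758 -0.84077712] z 0.10986661933896155 ((558.6173095703125, -150.26072692871094), (376.4886169433594, 174.36862182617188), 78.9653549194336)
scene orange 6173 slopes deg [-0.36083902 -0.23732439] z 0.06931595032310091 ((694.6246948242188, 93.0187759399414), (467.3773498535156, 147.71095275878906), 30.247222900390625)
side blue 5450 slopes deg [0.03540316 0.04925104] z 0.11016576117623042 ((621.140869140625, 174.17901611328125), (1035.63525390625, 171.43418884277344), 78.76679229736328)
side orange 2521 slopes deg [0.08945524 0.13128557] z 0.07042873825209947 ((630.9728393554688, 341.85076904296875), (762.17626953125, 276.65374755859375), 87.96809387207031)
29.1 [ 0.10873848 -0.24017966 -0.1398588 ] [ 0.48055744 -0.13976008  0.26967147]
```

View pics/scene9.png

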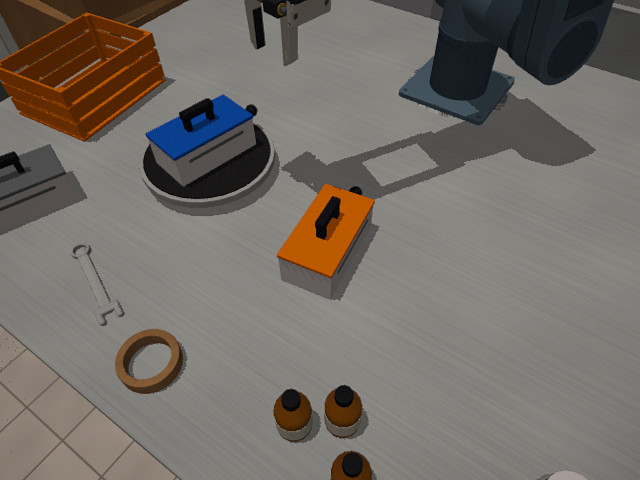

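View pics/side9.png

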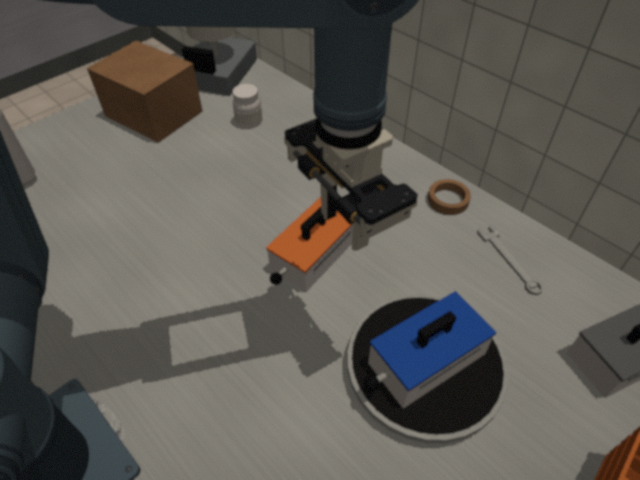

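The scene view shows the blue tote upright on the disc, with its lid at (200,125), and the orange one where it was at (328,230). The fingers are clear. The rectangle sizes above were spoiled by stray pixels, so I'll recheck the centre using only the largest blob, then hand in.

```bash
python3 - <<'E'
from h import *
for n in ("scene","side"):
    i=get_image(n);P=pts(i);hsv=cv2.cvtColor(i["color"],cv2.COLOR_BGR2HSV)
    for c,a,b,z in (("blue",100,125,.11),("orange",5,20,.07)):
        m=(hsv[...,0]>a)&(hsv[...,0]<b)&(hsv[...,1]>150)&(abs(P[...,2]-z)<.008)&(P[...,0]>.4)&(P[...,1]>-.42)
        k,l,st,_=cv2.connectedComponentsWithStats(m.astype(np.uint8)); l=l==1+np.argmax(st[1:,4])
        print(n,c,cv2.minAreaRect((P[l][:,:2]*1000).astype(np.float32)))
E
```

```text
scene blue ((531.2778930664062, -287.85546875), (96.05729675292969, 174.85272216796875), 78.55416107177734)
scene orange ((574.194091796875, 23.3116455078125), (176.24961853027344, 94.30846405029297), 8.89098072052002)
side blue ((529.6712036132812, -287.31103515625), (95.13480377197266, 171.8488006591797), 78.24784088134766)
side orange ((568.4861450195312, 21.838932037353516), (163.86473083496094, 92.7406005859375), 9.037200927734375)
```

```bash
python3 -c "
from plant import *
print(close_job()); print(get_obs()['time'])"
```

```text
the job is handed in; nothing more can be done
None
the job is handed in; nothing more can be done
```

The full tote, the blue-lidded one, now stands upright in the middle of the turntable. The empty orange one is where it was, and the job is handed in at about 29 s.

- **Weighing:** I lifted the blue knob end and then the orange one by 15 mm each, a 4.3° tilt with the far edge staying down, and set each back. The wrist read about 4.5 N for blue and 1.7 N for orange. Both are a little above the expected 3.5 and 1.3 N, but the difference is clear. Carrying blue by its handle gave about 8 N, which confirms it is full.
- **Placing:** I carried blue level over the orange tote, lowered it until it was seated on the disc and let go.
- **Last checks:** Blue's centre measured (0.530 to 0.531, -0.288) m against about (0.530, -0.289) m for the disc, with the lid level at 0.110 m. In the scene camera orange is within 1 mm of its starting position. The gripper was clear, with about zero wrist force.
- **Readings that disagreed:** My first final-check script gave meaningless rectangle sizes because of stray coloured pixels; I repeated it cleanly. In the last side view the arm partly hid the orange lid, so its orange reading there is about 4 mm off.

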